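# Snap the retaining clip onto the finishing turntable's spindle

### The job

The wooden disc of the finishing turntable must be locked onto its spindle. Push the open steel spring clip that lies on the disc sideways, mouth first, into the groove under the spindle's head until it snaps fully home, lying flat on the disc with the spindle against its seat, and leave it there. Do not knock the jar and the wood block on the disc or the inlaid boxes beside it out of place.

Things in the scene. Friction and masses are not known exactly. Their poses are not given: they have to be found in the camera images.
- spindle (a point): Upright steel spindle in the middle of a fixed wooden disc (340 mm across, top 45 mm above the table, does not turn). Point on its axis, 7 mm above the disc. Groove: 30 mm in diameter, from the disc's surface to 18 mm above it; over it a round head, 38 mm in diameter, top 32 mm above the disc. z up. The clip starts roughly on the -x side of this frame, whose yaw varies.
- clip_seat (a point): Flat C-shaped spring clip of dark steel lying on the disc, 87 mm long (x), 90 mm wide (y), 14 mm thick, 0.25 kg. Point: centre of its seat, 7 mm above its underside; on the spindle's axis when home. +x points out of the mouth, z up. The seat face is a nub at x = -15 mm. It starts 85 to 105 mm from the spindle, mouth towards it within about 25 degrees.
- clip_back (a point): Middle of the flat rear face of the clip's back bar, 7 mm above its underside, 50 mm behind the seat point (-x); same axes as clip_seat. The bar is 90 mm wide (y) and 22 mm deep (x): the face to push on. Sliding friction about 2 N; snapping on takes a push of about 10 to 18 N.
- clip_mouth (a point): Middle of the clip's open mouth, 36 mm ahead (+x) of the seat point; same axes. Two springy legs along x, 62 mm over their outsides; the flared tips make a mouth 60 mm wide. Round bumps at 12 mm ahead of the seat point narrow the gap to 22 mm: the legs spread some 4 mm each over the groove, pass it with the seat 12 mm from the axis, then close and pull the clip on.
- jar_mid (a point): Small jar with a steel lid, 52 mm across and 55 mm tall, standing loose on the disc beyond the spindle; point at its mid height on its axis.
- block_mid (a point): Small oak block 60 x 35 x 30 mm lying loose on the disc beyond the spindle; point at its centre.
- box_mid (a point): Dark wooden box inlaid with white pieces, 110 x 160 x 70 mm, standing loose on the table left of the turntable; point at its centre.
- box2_mid (a point): Second inlaid box, 120 x 170 x 60 mm, loose on the table right of the turntable; point at its centre.

How it is judged:
By the outcome, as a careful person would: the job done as asked, in the order asked, and still so for the second after the job is handed in, with the robot touching nothing.
It also fails if it takes over 35 s, if anything falls off the work surface, if the arm or the gripper's body presses on something with over 40 N, if the wrist force passes 120 N, or if a joint passes its speed limit or range.

### The arm

A 6-joint arm with a two-finger parallel gripper is mounted at the origin on the work surface. World frame = base frame: x ahead of the robot, y to its left, z up, the work surface at z = 0. Lengths are in m, angles in rad, forces in N, time in s.
With the tool pointing down it reaches from about 0.275 to 0.825 m from the base axis. Payload 4.9 kg.
Tool frame: the origin (TCP) lies midway between the tips of the shut fingers; the grasp point (between the pads) lies 19 mm behind it (bot.grip_depth is the distance from the TCP to the grasp point, in m); z points along the fingers, y is the line along which they close (so a half turn about z gives the same grasp; the last joint's range is limited). The gripper opens to 85 mm and grips with 20 to 120 N. Pads are 22 mm wide; open, the fingers measure 114 mm over their backs; the gripper's body (76 mm by 85 mm) begins 54 mm behind the grasp point. The pads swing forward as they close: fully open they stand 13 mm farther back than shut.
Start: joints at [-1.369, 0.326, -0.193, 1.052, 0, 1.437], TCP at [0.181, -0.519, 0.206] pointing down, gripper open.
Joint ranges: [-2.65, 2.65], [-0.97, 1.79], [-1.3, 1.35], [-1.93, 2.1], [-1.47, 1.37], [-3.14, 3.14]. Speed limits (rad/s): [2.57, 2.57, 3.14, 3.14, 3.14, 3.14].

### API

Orientations are given as a unit quaternion [w, x, y, z].
In Python, from cell import bot gives the robot as it stands. Calls block until the motion is done:
- bot.move_pose(position, orientation): joint-space move of the TCP to a pose.
- bot.move_linear(position, speed=0.15, rotation=None, until_force=None): straight line of the TCP; rotation=None keeps the orientation; speed is the mean speed in m/s. With until_force (N) it stops when the force on the tool has changed by that much, and returns True; else False.
- bot.goto_joints(angles): joint-space move.
- bot.set_gripper(opening, grasp_force=None): opening from 0.0 (shut) to 1.0 (fully open); grasp_force is the grip in N (None keeps the last); returns when the fingers have stopped.
- bot.wait(seconds).
- bot.solve_ik(position, orientation): joint angles nearest the present ones, or None.
- bot.camera(name): name is "side" or "top"; returns the picture (480x640x3 uint8, red, green, blue); there is no depth.
- bot.calibration(name): a dict with "mtx" (3x3 intrinsics, pixels), "extrinsics" (4x4, takes a point from world to camera coordinates). Camera axes: x right, y down, z forward; pixel columns grow to the right and rows downward; lengths in m; the calibration is good to about 2 mm. A picture is of the moment at which its call begins. calibration takes no time and is no camera call.
A pose or a line that the arm cannot do raises bot.PlanningError and nothing moves.
- bot.close_job(): hands the job in; it is judged then, once.
Trained networks look in the newest picture that a camera, given by its name, has taken for a name from the list of things; names that differ only in an ending like _2 or _b are one class to them, and where a whole thing is asked for, a point or a joint stands for the part that bears it (a point fixed in the world has none). Each returns a list of dicts, best first, with "confidence" (0 to 1); they miss things now and then, are a little off and sometimes report something else, mostly with a low value. They report only what shows in the picture. A call takes as long as a camera call.
- bot.search_frame(camera, thing): "bbox" ([left, top, width, height] in pixels, round what is visible of it).
Readings, each from a call of its own:
- bot.read_clock(): time.
- bot.read_joint_positions(): joint angles.
- bot.read_joint_vel(): joint speeds.
- bot.read_joint_efforts(): joint torques, N m.
- bot.read_position(): TCP position.
- bot.read_tool_rot(): TCP orientation.
- bot.read_ft_force(): force on the tool from outside, world axes, zero at the start.
- bot.read_moment(): the same for the moment, N m.
- bot.read_gripper_width(): opening from 0.0 (shut) to 1.0 (fully open).
- bot.read_finger_force(): force on a finger pad.
Only numpy, scipy, OpenCV 4.12 (cv2) and the standard library are available. Lean on these libraries where they do the work, as an engineer would, in place of code of your own. Each camera call takes 0.05 s, during which the arm holds its last target. There are 200 camera calls.

## Working session

There is one attempt and no reset: what is moved stays moved. The work goes in short steps, each a Python script; the robot and the scene stay as the last script left them, time stands still between calls to the robot, and variables do not carry over. Pictures are saved under pics/ and viewed, at most 10 in all, crops included, and the job is handed in when it is done.

```bash
mkdir -p pics; ls
python3 - <<'E'
from cell import bot
import cv2
for n in("top","side"):
    im=bot.camera(n); cv2.imwrite(f"pics/{n}0.png",im[...,::-1])
    c=bot.calibration(n); print(n,c["mtx"].round(1).tolist(),c["extrinsics"].round(4).tolist())
    for t in("spindle","clip_seat","clip_back","clip_mouth","jar_mid","block_mid","box_mid"):
        print(t,[(d["bbox"],round(d["confidence"],2)) for d in bot.search_frame(n,t)[:2]])
print(bot.read_clock(),bot.read_tool_rot())
E
```

```text
pics
top [[539.4, 0.0, 325.7], [0.0, 539.4, 241.1], [0.0, 0.0, 1.0]] [[-0.0257, -0.9995, -0.0157, 0.0124], [-0.9911, 0.0276, -0.1301, 0.5686], [0.1305, 0.0122, -0.9914, 1.5999], [0.0, 0.0, 0.0, 1.0]]
spindle [([258.8, 171.4, 111.7, 110.3], 0.82)]
clip_seat [([272.2, 234.9, 38.8, 34.4], 0.78), ([448.5, 259.1, 72.1, 62.8], 0.41)]
clip_back []
clip_mouth [([270.6, 231.8, 36.9, 34.9], 0.56)]
jar_mid [([313.8, 175.4, 16.2, 20.2], 0.78)]
block_mid []
box_mid [([134.1, 204.1, 65.8, 54.3], 0.86)]
side [[491.0, 0.0, 319.9], [0.0, 491.0, 238.7], [0.0, 0.0, 1.0]] [[-0.9028, -0.4299, -0.0144, 0.5062], [-0.2565, 0.5648, -0.7844, 0.2349], [0.3453, -0.7044, -0.6201, 1.0951], [0.0, 0.0, 0.0, 1.0]]
spindle [([226.5, 221.9, 133.5, 91.9], 0.87)]
clip_seat [([287.5, 270.6, 45.8, 32.6], 0.89)]
clip_back [([286.9, 268.1, 47.1, 33.1], 0.73), ([250.1, 220.8, 18.9, 25.8], 0.25)]
clip_mouth [([288.9, 267.6, 41.8, 38.9], 0.89)]
jar_mid [([249.2, 220.3, 21.2, 25.9], 0.92)]
block_mid [([303.8, 223.2, 23.0, 15.0], 0.84)]
box_mid [([142.5, 357.0, 88.1, 103.7], 0.87)]
0.8 [2.11528467e-05 9.85937210e-01 1.67116177e-01 3.63082709e-06]
```

View pics/top0.png

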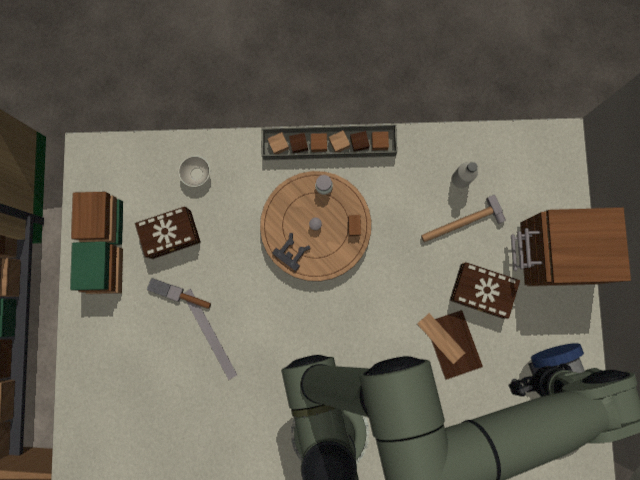

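View pics/side0.png

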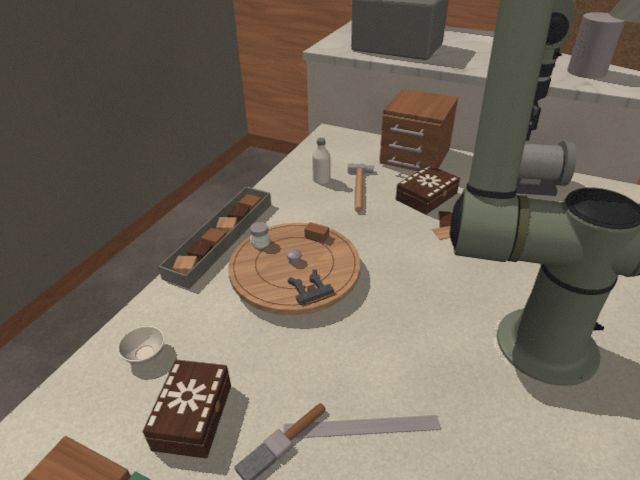

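Top view: the spindle head is at about (315,226), with the clip's back bar near (290,260) and its mouth facing the spindle. The jar is at (323,186) and the block at (354,226). Next I'll rectify both views onto the clip's top plane.

```bash
cat > h.py <<'E'
from cell import bot
import cv2, numpy as np
def proj(n,p):
    c=bot.calibration(n); q=c["extrinsics"][:3]@np.append(p,1); q=c["mtx"]@q; return q[:2]/q[2]
def rect(n,im,z,cx,cy,half=.1,px=.0005):
    # output: up = +x, left = +y
    N=int(2*half/px); w=[(cx+half,cy+half),(cx+half,cy-half),(cx-half,cy-half),(cx-half,cy+half)]
    s=np.float32([proj(n,[a,b,z]) for a,b in w]); d=np.float32([[0,0],[N,0],[N,N],[0,N]])
    return cv2.warpPerspective(im,cv2.getPerspectiveTransform(s,d),(N,N),flags=cv2.INTER_CUBIC)
def ray(n,u,z):
    c=bot.calibration(n);E=c["extrinsics"];R,t=E[:3,:3],E[:3,3]
    d=R.T@np.linalg.solve(c["mtx"],[u[0],u[1],1]);o=-R.T@t
    return (o+d*(z-o[2])/d[2])[:2]
E
python3 - <<'E'
from h import *
t=cv2.imread("pics/top0.png");s=cv2.imread("pics/side0.png")
print("disc bbox ctr top",ray("top",(258.8+55.85,171.4+55.1),.04),"head top",ray("top",(315.5,225),.077),"side",ray("side",(294.5,255),.077))
cx,cy=.41,.03
a=rect("top",t,.059,cx,cy,.1);b=rect("side",s,.059,cx,cy,.1)
for i in range(0,400,40):
    for m in(a,b): cv2.putText(m,f"{cx+.1-i*.0005:.2f}",(0,i+4),0,.3,(0,255,255));cv2.putText(m,f"{cy+.1-i*.0005:.2f}",(i-8,395),0,.3,(0,255,255))
cv2.imwrite("pics/r0.png",np.hstack([a,b]))
E
```

```text
disc bbox ctr top [0.61418868 0.02958155] head top [0.61271523 0.02575376] side [0.61056373 0.0403655 ]
```

View pics/r0.png

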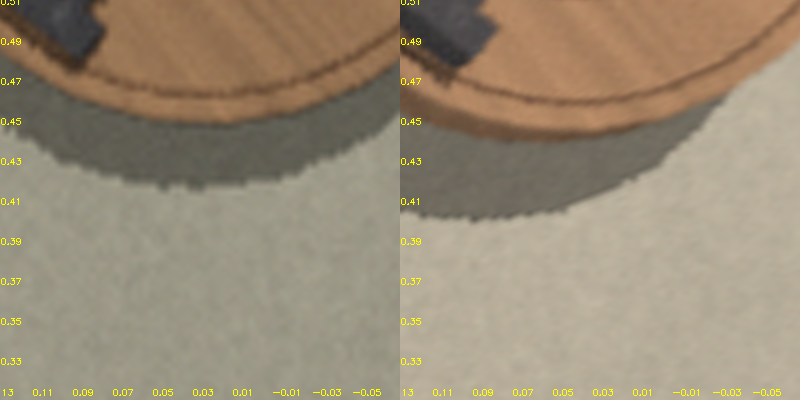

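I guessed the wrong centre: the spindle is near (0.61, 0.03), so this crop shows only the disc's near edge. I'll recentre.

Run:
```python
from h import *
t=cv2.imread("pics/top0.png");s=cv2.imread("pics/side0.png")
cx,cy=.58,.045
o=[]
for n,m in(("top",t),("side",s)):
    # dark clip pixels on clip plane
    r=rect(n,m,.059,cx,cy,.1)
    h=cv2.cvtColor(r,cv2.COLOR_BGR2HSV);mask=((h[...,1]<90)&(h[...,2]<90)).astype(np.uint8)
    k,l,st,ce=cv2.connectedComponentsWithStats(mask)
    j=1+np.argmax(st[1:,4]);cn=cv2.findContours((l==j).astype(np.uint8),0,2)[0][0]
    c,wh,an=cv2.minAreaRect(cn);P=cv2.boxPoints((c,wh,an));print(n,"rect size mm",np.array(wh)*.5,"corners",[(round(cx+.1-v*.0005,4),round(cy+.1-u*.0005,4)) for u,v in P])
    # disc circle from wood on disc plane
    R=rect(n,m,.045,.61,.03,.2,.001);H=cv2.cvtColor(R,cv2.COLOR_BGR2HSV)
    w=((H[...,1]>90)&(H[...,0]<25)).astype(np.uint8);w=cv2.morphologyEx(w,3,np.ones((9,9)))
    cc=max(cv2.findContours(w,0,2)[0],key=cv2.contourArea);e=cv2.fitEllipse(cv2.convexHull(cc));print("disc",.81-e[0][1]*.001,.23-e[0][0]*.001,e[1])
    r=cv2.resize(r,None,fx=1,fy=1)
    for i in range(0,400,40):
        cv2.putText(r,f"{cx+.1-i*.0005:.2f}",(0,i+4),0,.3,(0,255,255));cv2.putText(r,f"{cy+.1-i*.0005:.3f}",(i-8,395),0,.3,(0,255,255))
    cv2.drawContours(r,[np.int32(P)],-1,(0,255,0),1)
    o.append(r)
cv2.imwrite("pics/r1.png",np.hstack(o))
```

```text
top rect size mm [87.56967926 85.73058319] corners [(np.float32(0.5324), np.float32(0.1584)), (np.float32(0.5992), np.float32(0.1045)), (np.float32(0.5442), np.float32(0.0364)), (np.float32(0.4775), np.float32(0.0902))]
disc 0.6179338073730469 0.02731307983398437 (336.2077331542969, 336.7989196777344)
side rect size mm [79.23915863 98.704216  ] corners [(np.float32(0.5151), np.float32(0.1653)), (np.float32(0.5979), np.float32(0.1116)), (np.float32(0.5548), np.float32(0.0451)), (np.float32(0.472), np.float32(0.0988))]
disc 0.6147581939697266 0.0365235595703125 (335.7500915527344, 352.6141052246094)
```

View pics/r1.png

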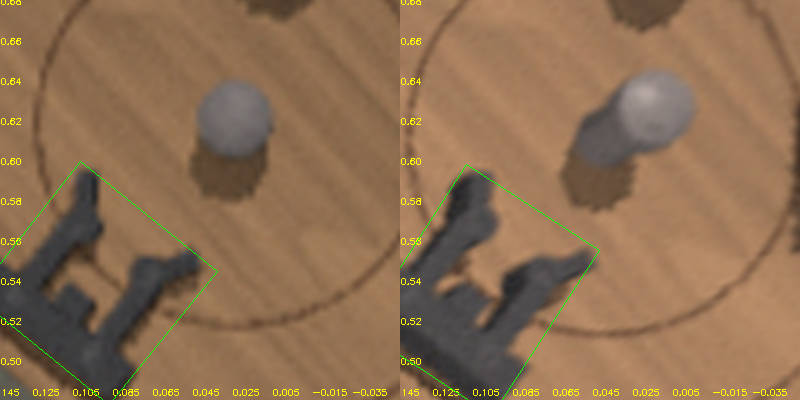

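```bash
cat >> h.py <<'E'
from scipy.optimize import differential_evolution
POLY=np.array([[-50,-45],[-50,45],[-28,45],[-28,31],[8,31],[16,24],[36,33],[36,28],[14,11],[8,13],[0,20],[-28,20],[-28,7],[-15,7],[-15,-7],[-28,-7],[-28,-20],[0,-20],[8,-13],[14,-11],[36,-28],[36,-33],[16,-24],[8,-31],[-28,-31],[-28,-45]])/1000
def fitclip(im,cx,cy,half=.13,b=(.03,.04,.7),th0=None,n="top"):
    r=rect(n,im,.057,cx,cy,half); h=cv2.cvtColor(r,cv2.COLOR_BGR2HSV)
    m=((h[...,1]<90)&(h[...,2]<90)).astype(np.uint8)
    def pix(p):
        x,y,t=p;c,s=np.cos(t),np.sin(t);w=POLY@np.array([[c,s],[-s,c]])+[x,y]
        return np.int32(np.c_[(cy+half-w[:,1])/.0005,(cx+half-w[:,0])/.0005])
    def cost(p):
        q=np.zeros_like(m);cv2.fillPoly(q,[pix(p)],1);return -(q&m).sum()/max((q|m).sum(),1)
    R=differential_evolution(cost,b,seed=0,tol=1e-6,maxiter=80,popsize=12)
    cv2.polylines(r,[pix(R.x)],True,(0,255,0),1);return R.x,-R.fun,r
E
python3 - <<'E'
from h import *
t=cv2.imread("pics/top0.png");s=cv2.imread("pics/side0.png")
o=[]
for n,m in(("top",t),("side",s)):
    x,f,r=fitclip(m,.55,.08,.09,[(.5,.59),(.04,.13),(-1.3,0)],n=n);o.append(r)
    d=np.array([.6175,.0272])-x[:2];c,sn=np.cos(x[2]),np.sin(x[2])
    print(n,x,np.degrees(x[2]),f,"spindle in clip frame",d@[c,sn],d@[-sn,c])
cv2.imwrite("pics/r2.png",np.hstack(o))
E
```

```text
top [ 0.51059947  0.0400426  -0.00304082] -0.17422602812679755 -582541024243969.9 spindle in clip frame 0.10693908860364414 -0.012517475590840568
side [ 0.5135026   0.04001666 -0.08319988] -4.76700207365863 -514108973376147.56 spindle in clip frame 0.1047027757235222 -0.004129736893431093h.py:23: RuntimeWarning: overflow encountered in scalar negative
  q=np.zeros_like(m);cv2.fillPoly(q,[pix(p)],1);return -(q&m).sum()/max((q|m).sum(),1)
```

View pics/r2.png

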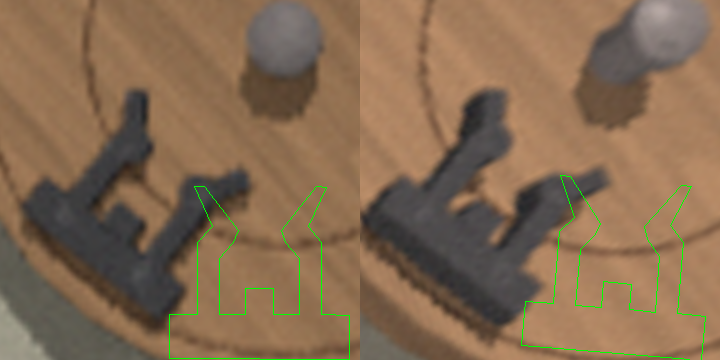

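The overlay missed because of an unsigned overflow in the cost. I'll fix that and print numbers only.

```bash
sed -i 's/return -(q&m).sum()\/max/return -float((q\&m).sum())\/max/' h.py
python3 - <<'E'
from h import *
t=cv2.imread("pics/top0.png");s=cv2.imread("pics/side0.png")
o=[]
for n,m in(("top",t),("side",s)):
    x,f,r=fitclip(m,.55,.08,.09,[(.5,.59),(.04,.13),(-1.3,0)],n=n);o.append(r)
    d=np.array([.6175,.0272])-x[:2];c,sn=np.cos(x[2]),np.sin(x[2])
    print(n,x,np.degrees(x[2]),f,"spindle in clip frame",d@[c,sn],d@[-sn,c])
cv2.imwrite("pics/r3.png",np.hstack(o))
E
```

```text
top [ 0.54539646  0.09428871 -0.67578981] -38.71990385992595 0.790595399188092 spindle in clip frame 0.09822103586320666 -0.00724174146097971
side [ 0.54147585  0.10320625 -0.67076293] -38.431885097826346 0.6857462477859606 spindle in clip frame 0.10679759698009243 -0.01228393614229967
```

View pics/r3.png

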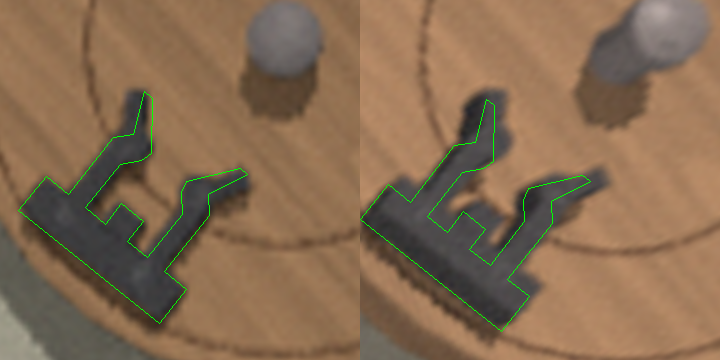

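The top fit is good (yaw −38.7°, seat at (0.545, 0.094), spindle 98 mm ahead and 7 mm to the side). I'll move behind the back bar with the fingers part open, giving two contact points, and feel for the disc.

```bash
cat >> h.py <<'E'
S=np.array([.6175,.0272])
def q(psi): return np.array([0,np.cos(psi/2),np.sin(psi/2),0])
def tool(seat,yaw,back,z): return [*(np.array(seat)-back*np.array([np.cos(yaw),np.sin(yaw)])),z]
E
python3 - <<'E'
from h import *
x=np.array([.5451,.0937]);th=-.676
j0=np.array(bot.read_joint_positions())
p=tool(x,th,.073,.15);best=None
for f in(0,np.pi):
    a,b=bot.solve_ik(p,q(th+f)),bot.solve_ik(tool(S,-.75,.061,.046),q(-.75+f))
    print(f,a,b)
    if a is not None and b is not None and (best is None or abs(a[5]-j0[5])<best[0]): best=(abs(a[5]-j0[5]),f)
f=best[1];open("flip","w").write(str(f))
bot.set_gripper(.6)
bot.move_pose(p,q(th+f)); bot.move_linear(tool(x,th,.073,.07),.1)
print(bot.move_linear(tool(x,th,.073,.036),.03,until_force=4),bot.read_position(),bot.read_ft_force(),bot.read_gripper_width(),bot.read_clock())
cv2.imwrite("pics/side1.png",bot.camera("side")[200:340,200:400,::-1].repeat(3,0).repeat(3,1))
E
```

```text
0 [ 0.13262243  0.2951283  -0.38823753  0.8874305   0.         -2.33297022] [-0.00841824  0.52569876 -0.32759701  0.71750056  0.         -2.40001089]
3.141592653589793 [ 0.13262243  0.2951283  -0.38823753  0.8874305   0.          0.80862243] [-0.00841824  0.52569876 -0.32759701  0.71750056  0.          0.74158176]
False [0.48834168 0.13940236 0.03619276] [ 1.44167761 -0.13586867  1.17255461] 0.6036096502786626 6.05
```

View pics/side1.png

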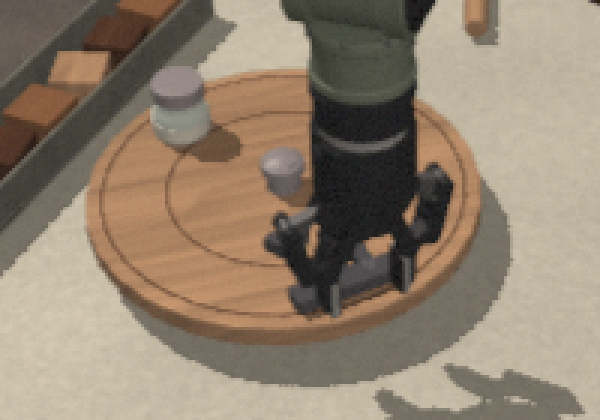

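No touch down to 0.036: open tips sit at least 9 mm behind the TCP. The fingers stand behind the bar. I'll set z=0.040 and push to just before the spindle, with a force guard.

Run:
```python
from h import *
f=float(open("flip").read());x=np.array([.5451,.0937]);th=-.676;Z=.040
bot.move_linear(tool(x,th,.073,Z),.05)
d=S-x;tb=np.arctan2(d[1],d[0]);print(np.degrees(tb))
r=bot.move_linear(tool(x,th,.061,Z),.04,until_force=8);print(r,bot.read_ft_force())
if not r:
    r=bot.move_linear(tool(S-.058*d/np.linalg.norm(d),tb,.061,Z),.04,rotation=q(tb+f),until_force=8)
print(r,bot.read_position(),bot.read_ft_force(),bot.read_clock())
t=bot.camera("top")[...,::-1].copy();s=bot.camera("side")[...,::-1].copy()
cv2.imwrite("pics/s2.png",np.hstack([cv2.resize(t[160:290,240:390],(400,347)),cv2.resize(s[210:340,210:360],(400,347))]))
```

```text
-42.56773209748135
False [-0.50748677  0.71658485 -0.19404968]
False [0.52954641 0.10781897 0.03995591] [0.04709791 0.55079905 0.67909804] 7.9583
```

View pics/s2.png

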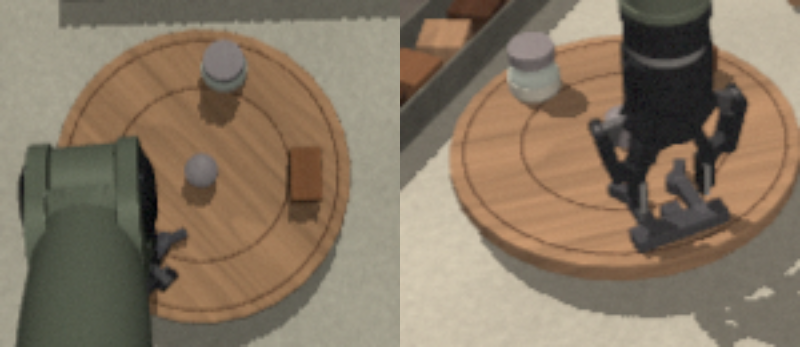

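The clip has not moved: its bar is still at side px ≈(315,295), so the part-open fingertips passed over it. I'll lift, go back, and push with shut fingers, whose tip height is known.

Run:
```python
from h import *
f=float(open("flip").read());x=np.array([.5451,.0937]);th=-.676
p=bot.read_position();bot.move_linear([p[0],p[1],.13],.15)
bot.move_linear(tool(x,th,.085,.13),.15,rotation=q(th+f)); bot.set_gripper(0.0)
s=bot.camera("side")[...,::-1].copy()
y,g,_=fitclip(s,.55,.08,.09,[(.5,.59),(.06,.13),(-1.0,-.3)],n="side");print("side fit",y,g,"(was .5415 .1032 -.671)")
bot.move_linear(tool(x,th,.072,.07),.15)
print(bot.move_linear(tool(x,th,.072,.043),.03,until_force=3),bot.read_position(),bot.read_ft_force(),bot.read_gripper_width(),bot.read_clock())
s=bot.camera("side")[...,::-1]
cv2.imwrite("pics/s3.png",cv2.resize(s[230:330,230:380],(750,500)))
```

```text
side fit [ 0.54159687  0.10314545 -0.6790911 ] 0.3986194995685936 (was .5415 .1032 -.671)
False [0.48912784 0.13877438 0.04313545] [-0.60271796  0.46958871 -0.07497592] -8.659160065185598e-05 11.575
```

View pics/s3.png

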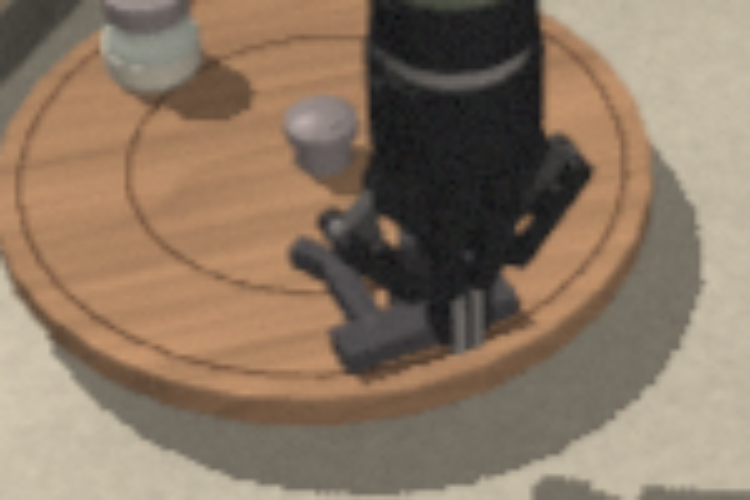

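The shut tips stand on the clip's axis, behind the middle of the bar (crop px (468,350)) and just at the disc's rim. I'll raise to z=0.048 and push.

Run:
```python
from h import *
f=float(open("flip").read());x=np.array([.5451,.0937]);th=-.676;Z=.048
bot.move_linear(tool(x,th,.072,Z),.05)
r=bot.move_linear(tool(x,th,.061,Z),.04,until_force=8);print(r,bot.read_ft_force())
d=S-x;tb=np.arctan2(d[1],d[0])
if not r: r=bot.move_linear(tool(S-.058*d/np.linalg.norm(d),tb,.061,Z),.04,rotation=q(tb+f),until_force=8)
print(r,bot.read_position(),bot.read_ft_force(),bot.read_clock())
t=bot.camera("top")[...,::-1].copy();s=bot.camera("side")[...,::-1].copy()
cv2.imwrite("pics/s4.png",np.hstack([cv2.resize(t[160:290,240:390],(400,347)),cv2.resize(s[210:340,210:360],(400,347))]))
```

```text
False [ 0.16114928  0.88588807 -0.14294186]
False [0.52958306 0.10781307 0.0479578 ] [ 0.28491319  0.09758111 -0.6267226 ] 13.4583
```

View pics/s4.png

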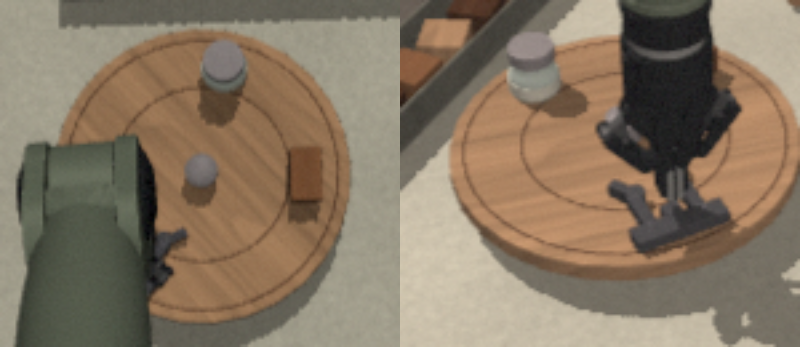

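The tips passed over the clip again, so their real height is above what I assumed. I'll compare the TCP's projection with the visible tips.

Run:
```python
from h import *
for z in(.043,.048,.06,.07): print(z,proj("side",[.4891,.1388,z]),proj("side",[.5296,.1078,z]))
print("seen s3 (323.6,300) @.043, s4 (313,285) @.048")
print("seat",proj("side",[.5451,.0937,.059]),"back",proj("side",tool([.5451,.0937],-.676,.05,.059)))
print(ray("side",(315,294.5),.052))
```

```text
0.043 [321.71345039 305.14777565] [311.95166312 291.47244451]
0.048 [321.68751737 303.63472396] [311.90070504 289.96945943]
0.06 [321.624697   299.96949524] [311.77729889 286.32965189]
0.07 [321.57171066 296.87802893] [311.67324962 283.26076662]
seen s3 (323.6,300) @.043, s4 (313,285) @.048
seat [308.59426231 281.05078555] back [317.57450262 294.22488876]
[0.51437123 0.12202327]
```

The visible tip bottom sits about 16 mm above the reported TCP (z≈0.060 when commanded 0.043). I'll touch down on bare disc to get the true reference, then go behind the clip at the right height.

Run:
```python
from h import *
f=float(open("flip").read());x=np.array([.5451,.0937]);th=-.676
p=bot.read_position();bot.move_linear([p[0],p[1],.10],.2)
bot.move_linear([.50,.025,.10],.25); bot.move_linear([.50,.025,.05],.2)
r=bot.move_linear([.50,.025,.02],.025,until_force=3)
p=bot.read_position();print(r,p,bot.read_ft_force(),bot.read_clock())
bot.move_linear([.50,.025,.10],.25)
if r: open("z0","w").write(str(p[2]))
bot.move_linear(tool(x,th,.072,.10),.25,rotation=q(th+f))
print(bot.read_clock())
```

```text
False [0.50015492 0.02499988 0.02015361] [-0.05583184 -0.21096311 -0.45123911] 16.2167
17.2917
```

Still no contact at z=0.020, so the tip offset is larger than I thought. I'll probe further down at the same free spot, force-guarded.

Run:
```python
from h import *
bot.move_linear([.50,.025,.10],.3); bot.move_linear([.50,.025,.022],.2)
r=False;z=.02
while not r and z>-.012:
    z-=.008; r=bot.move_linear([.50,.025,z],.03,until_force=3)
p=bot.read_position();print(r,p,bot.read_ft_force(),bot.read_gripper_width(),bot.read_clock())
s=bot.camera("side");s0=cv2.imread("pics/side0.png")[...,::-1]
u=proj("side",[.5,.025,.045]);print("disc point px",u,"tcp px",proj("side",p))
g=cv2.cvtColor(s,cv2.COLOR_RGB2HSV);c,w=int(u[0]),int(u[1])
for v in range(w-16,w+12): print(v,' '.join(f"{a:3d}" for a in s[v,c-14:c+15,0]))
```

```text
True [0.50061298 0.02546488 0.01935023] [-1.15779592  0.45947296  7.11311353] 0.0015126033658799413 18.6083
disc point px [337.27400087 273.08610071] tcp px [336.89915673 280.66803521]
257  28  31  32  57 121 158 123  62  35  29  25  30  32  33  35  35  48  37  29  30  31  37  32  27  33  34  30  36  80
258  28  25  30  28  57  84  70  43  38  21  24  30  28  35  36  33  53  46  35  35  27  32  35  29  27  30  34  54 145
259  37  32  30  32  36  43  43  46  40  41  36  32  31  30  28  29  41  34  29  34  30  29  33  81  67  28  83 147 179
260  33  28  32  36  32  38  40  47  34  43  33  29  38  31  32  34  28  30  29  32  30  32  81 148 161 163 164 176 181
261  34  32  42  36  36  33  30  34  37  40  31  26  33  32  32  29  27  31  37  34  32  81 148 177 183 184 182 181 180
262  99  49  31  33  33  30  36  34  33  33  26  27  36  30  29  37  32  29  29  27  33 117 171 181 180 179 177 175 173
263 173 119  48  31  34  32  24  33  40  39  27  32  36  34  31  27  43  47  42  31  81 149 173 172 174 177 181 181 179
264 180 169 126  65  35  31  28  24  33  33  35  33  36  35  37  32  52  84
[... 1744 characters left out ...]
 183 184 186 190 189 190 186 188 186 179 175 139 115 121 115 116 118 116 119 116 119 108  84  95 108
280 178 183 188 190 190 189 189 187 189 187 188 188 159 135 137 123 117 120 114 115 114 114 114 116 113  89  87 104 111
281 191 193 188 188 191 188 188 190 188 187 187 186 146 113 116 113 113 112 115 110 113 112 113 110 100  91 105 110 113
282 187 190 187 188 186 188 186 185 183 183 183 181 140 110 111 109 112 113 112 112 111 109 110 100  86 103 110 115 112
283 172 187 187 186 184 185 164 172 181 182 183 187 142 111 109 112 112 114 111 111 112 112 106  89 100 115 115 113 118
284 124 168 183 159 134 122 107 141 176 184 182 154 120 113 113 114 111 115 115 116 118 107  83  87 110 116 118 120 123
```

Contact is at TCP z≈0.0195, so the disc surface reads 25 mm lower than nominal. I'll push at z=0.024.

Run:
```python
from h import *
f=float(open("flip").read());x=np.array([.5451,.0937]);th=-.676;Z=.024
bot.move_linear([.50,.025,.075],.25); bot.move_linear(tool(x,th,.073,.075),.25)
r=bot.move_linear(tool(x,th,.073,Z),.1,until_force=5);print("down",r,bot.read_position())
if not r:
    r=bot.move_linear(tool(x,th,.061,Z),.05,until_force=8);print(r,bot.read_ft_force())
d=S-x;tb=np.arctan2(d[1],d[0])
if not r: r=bot.move_linear(tool(S-.060*d/np.linalg.norm(d),tb,.061,Z),.05,rotation=q(tb+f),until_force=8)
print(r,bot.read_position(),bot.read_ft_force(),bot.read_clock())
s=bot.camera("side")[...,::-1].copy();cv2.imwrite("pics/s5.png",s)
t=bot.camera("top")[...,::-1].copy();cv2.imwrite("pics/t5.png",t)
y,g,_=fitclip(s,.565,.07,.09,[(.53,.62),(.03,.13),(-1.1,-.3)],n="side");print("side fit",y,g)
e=S-y[:2]-[.0039-.0,-.0090];print("spindle in clip frame",e@[np.cos(y[2]),np.sin(y[2])],e@[-np.sin(y[2]),np.cos(y[2])])
```

```text
down False [0.48842811 0.13887958 0.02415144]
False [0.97497456 0.29947858 0.2158676 ]
False [0.5288013  0.10868465 0.02403725] [-0.02800037  0.39024244  0.25511852] 21.6083
side fit [ 0.57796476  0.05983512 -0.30005386] 0.26101968207231363
spindle in clip frame 0.041028950741149886 -0.012046351245337598
```

```bash
cat >> h.py <<'E'
def asc(im,n,z=.059,cx=.575,cy=.065,half=.08,px=.0025):
    r=rect(n,im,z,cx,cy,half,.0005);h=cv2.cvtColor(r,cv2.COLOR_BGR2HSV)
    k=int(px/.0005);v=h[::k,::k]
    print(n,"rows x from",cx+half,"step",-px,"; cols y from",cy+half)
    for i,row in enumerate(v): print(f"{cx+half-i*px:.3f}",''.join('#' if (a[1]<90 and a[2]<75) else 'o' if a[1]<90 else ',' if a[2]<110 else '.' for a in row))
E
python3 - <<'E'
from h import *
asc(cv2.imread("pics/t5.png"),"top");asc(cv2.imread("pics/s5.png"),"side")
E
```

```text
top rows x from 0.6549999999999999 step -0.0025 ; cols y from 0.14500000000000002
0.655 ..........o#ooooooo.............................................
0.652 .........,oooooooo#,............................................
0.650 ........oooooooooo#,............................................
0.647 oooooooo##oooooooo##............................................
0.645 oooooooo#ooooooooo##,...........................................
0.642 oooooooooooooooooo##,...........................................
0.640 oooooooo#ooooooooo###........................ooooo..............
0.637 oooooooooooooooooo###,.....................ooooooooo............
0.635 oooooooooooooooooo####,...................ooooooooooo...........
0.632 oooooooo#ooooooooo#####..................ooooooooooooo..........
0.630 oooooooo#ooooooooo#####,................oooooooooooooo..........
0.627 oooooooooooooooooo####,#................ooooooooooooooo.........
0.625 oooooooooooooooooo####,#,...o...........ooooooooooooooo.........
0.622 oooooooooooooooooo######,,.oooo.........ooooooooooooooo.........
0.620 oooooooooooooooooo
[... 7452 characters left out ...]
...,ooo###ooo##########oooooo################################
0.517 ......,,,#ooooo############ooooooo,o,o##########################
0.515 ....,,,,,,ooo..,,,,,#######ooooo...........,,,,,,,,,,,,oo,,,,o,.
0.512 .......,,,,o....,,.,,o########o.................................
0.510 ......,,,,,......,,..,o######o..................................
0.507 .......,,,,.,.......,,,o####....................................
0.505 .,.......,,,,........,,,ooo.....................................
0.502 ,........,,,,........,.,,,......................................
0.500 ,,,......,,,............,,......................................
0.497 ,,,.,......,,...........,.......................................
```

The clip has moved squarely: leg tips at (0.624, 0.073) and (0.575, 0.022), yaw ≈ −43.5°, about 2 mm off the spindle's axis with the mouth at the head. Final push.

Run:
```python
from h import *
x=np.array([.5451,.0937]);Z=.024
d=S-x;tb=np.arctan2(d[1],d[0]);u=d/np.linalg.norm(d)
r=False
for g in np.arange(-.05,.0161,.006):
    r=bot.move_linear(tool(S+g*u,tb,.061,Z),.035,until_force=30)
    F=np.array(bot.read_ft_force());print(round(g,3),r,"tool dist",round(float((np.array(bot.read_position())[:2]-S)@u),4),"push",round(float(-F[:2]@u),1),"lat",round(float(F[:2]@[-u[1],u[0]]),1))
    if r: break
print(bot.read_clock())
```

```text
-0.05 False tool dist -0.1102 push 0.7 lat -0.3
-0.044 False tool dist -0.1044 push 0.1 lat 0.3
-0.038 False tool dist -0.0983 push 0.4 lat 0.3
-0.032 False tool dist -0.0922 push 0.0 lat -0.2
-0.026 False tool dist -0.0862 push -0.5 lat -0.2
-0.02 False tool dist -0.0828 push 6.0 lat -0.2
-0.014 False tool dist -0.0804 push 14.4 lat -0.2
-0.008 False tool dist -0.0751 push 16.8 lat -0.7
-0.002 False tool dist -0.0627 push 0.6 lat -1.2
0.004 False tool dist -0.0596 push 9.0 lat 0.4
0.01 False tool dist -0.0597 push 24.4 lat 0.6
0.016 False tool dist -0.0599 push 38.0 lat 0.8
25.7167
```

It snapped at about 17 N and then hit a firm stop at a tool distance of 60 mm, so it is home. I'll back off, clear the view and verify.

Run:
```python
from h import *
x=np.array([.5451,.0937]);d=S-x;tb=np.arctan2(d[1],d[0]);u=d/np.linalg.norm(d)
bot.move_linear(tool(S,tb,.085,.026),.1);bot.move_linear(tool(S,tb,.085,.13),.2)
bot.move_linear([.40,.16,.16],.25)
t=bot.camera("top")[...,::-1].copy();s=bot.camera("side")[...,::-1].copy()
cv2.imwrite("pics/t6.png",t);cv2.imwrite("pics/s6.png",s);print(bot.read_clock())
for n in("top","side"):
    for k in("jar_mid","block_mid","clip_seat","box_mid"): print(n,k,[(np.round(b["bbox"],1).tolist(),round(b["confidence"],2)) for b in bot.search_frame(n,k)[:2]])
asc(t,"top",cx=.6,cy=.05,half=.08);
y,g,_=fitclip(s,.60,.05,.1,[(.58,.65),(0,.06),(-1.1,-.4)],n="side");print("side fit",y,g, "minus bias",y[:2]+[.0039,-.0089])
print(bot.read_clock())
```

```text
27.8833
top jar_mid [([315.2, 176.5, 15.9, 17.5], 0.58)]
top block_mid [([348.5, 215.0, 13.8, 21.0], 0.62)]
top clip_seat [([293.1, 211.2, 37.3, 34.1], 0.75)]
top box_mid [([134.3, 204.4, 63.2, 56.1], 0.7)]
side jar_mid [([249.6, 222.5, 19.5, 27.6], 0.86)]
side block_mid [([304.0, 224.1, 23.7, 15.7], 0.81)]
side clip_seat [([275.6, 247.3, 43.3, 30.3], 0.83)]
side box_mid [([140.5, 362.1, 90.7, 97.7], 0.66)]
top rows x from 0.6799999999999999 step -0.0025 ; cols y from 0.13
0.680 ..........,,..............................,,,,,,,,,,,,,,,.......
0.677 ..........,.................................,,,,,,,,,,,,........
0.675 ............................................,,,,,,,,,,..........
0.672 ........,........................................,,,,...........
0.670 ........,..............................,...........,............
0.667 ......................................ooo,......................
0.665 ......,...............................o###,.....................
0.662 ......,...............................####,.....................
0.660 .....................................,####,.....
[... 3331 characters left out ...]
......................
0.540 ................................................................
0.537 ................................................................
0.535 ................................................................
0.532 ................................................................
0.530 ................................................................
0.527 ................................................................
0.525 ................................................................
0.522 ............................,...................................
side fit [ 0.6119906   0.03696392 -0.77080638] 0.48816022810250703 minus bias [0.6158906  0.02806392]
28.2833
```

```bash
python3 -c "
from cell import bot
print(bot.close_job())"
```

```text
the job is handed in; nothing more can be done
None
```

The clip snapped home on the spindle at about 17 N, with the last measurement putting its seat about 2 mm from my spindle estimate, and the job was handed in at about 28 s; the jar, block and left box were detected where they started, but I did not re-check the right box.

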